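# Uncover the watch and hover the loupe over its caseback

### The job

Uncover the watch for inspection: lift the clear dust cover off it by its stirrup handle, hang the cover by that handle on the hook of the stand and let go of it. Then pick up the cylindrical loupe, carry it over the top of the clear battery dispenser, and finish while still holding it, upright and still, centred about one centimetre above the caseback of the watch. Do not touch the watch with the loupe, and leave the watch and everything else on the bench where they are.

Things in the scene. Friction and masses are not known exactly. Their poses are not given: they have to be found in the camera images.
- cover: Round dust cover over the watch: clear wall 80 mm outer diameter, 3 mm thick, open below; flat clear top 34 mm up; thin aluminium trim round both edges (81 mm over all); about 120 g. A steel stirrup handle stands on the top, in the cover's y-z plane (see cover_handle). Origin: centre of the open underside, which stands on the bench; z up.
- cover_handle (a point): Middle of the underside of the handle's round 6 mm top bar, 77 mm above the cover's origin (bar slightly arched, top 83 mm). Two flat uprights (12 mm along x, 5 mm thick) carry it, outer faces 52 mm apart along y, 34 to 78 mm high. Opening 42 mm wide, 43 mm high at the middle. Cover's axes.
- stand: Fixed steel hook stand: base plate 110 x 110 x 10 mm centred 20 mm behind the post; post 12 mm thick, 224 mm high; round hook arm 8 mm thick, level along the stand's -x (towards the robot), axis 220 mm high, to 100 mm from the post, then turned up to a tip 238 mm high, 106 mm from the post. Origin: foot of the post, z up.
- hook_seat (a point): Point on top of the hook arm, 62 mm in front of the post, 224 mm high, where a handle should hang; stand axes (the hook points along -x).
- hook_tip (a point): Top of the upturned tip of the hook, 106 mm in front of the post, 238 mm high; stand axes.
- cushion: Fixed round black rubber cushion, 60 mm diameter, 12 mm high, under the watch. Origin: centre of its underside.
- watch: Silver round watch head without bracelet, lying loose face down on the cushion under the cover: case 40 mm diameter, 4 lugs reaching 24 mm from the centre, total height 10.5 mm, 50 g. Origin: centre of its lower side, z up.
- watch_back (a point): Centre of the watch's caseback (its upper surface, 34 mm diameter), 10.5 mm above the watch's origin; normally 22.5 mm above the bench. z up.
- loupe: Loupe: upright cylinder 36 mm diameter, 44 mm high, clear skirt for the lowest 14 mm, black above, glass lens on top, about 60 g. Origin: centre of its underside, z up along its axis. Stands on the bench.
- dispenser: Clear acrylic box with stacks of button cells, 150 mm (x) x 50 mm (y) x 90 mm high, 0.7 kg, loose, standing between the covered watch and the loupe. Origin: centre of its underside.
- ball_center (a point): Centre of a black rubber friction ball, 62 mm diameter, resting in a fixed ring dish 12 mm high. A bystander.
- wrench: Pewter-coloured T-shaped caseback wrench lying flat, about 130 mm long and 70 mm wide at the head, 11 mm high. Origin near its middle on its underside. A bystander.
- driver: Small screwdriver, 120 mm, lying at the robot's right. A bystander.
- jar: Closed jar 50 mm diameter, 60 mm high. A bystander.
- small_watch: Small rectangular brass watch head 30 x 24 x 9 mm in an open grey tray (120 x 90 x 18 mm). A bystander.
Mind the look-alikes: they are no part of the job. What is shaped like the loupe but yellow is not meant. What is shaped like the cover but pink or red is not meant.

How it is judged:
By the outcome, as a careful person would: the job done as asked, in the order asked, and still so for the second after the job is handed in, while the arm keeps its last pose, push and grip.
It also fails if it takes over 64 s, if anything falls off the work surface, if the arm or the gripper's body presses on something with over 40 N, if the wrist force passes 120 N, or if a joint passes its speed limit or range.

### The arm

A 6-joint arm with a two-finger parallel gripper is mounted at the origin on the work surface. World frame = base frame: x ahead of the robot, y to its left, z up, the work surface at z = 0. Lengths are in m, angles in rad, forces in N, time in s.
With the tool pointing down it reaches from about 0.275 to 0.875 m from the base axis. Payload 12.5 kg.
Tool frame: the origin (TCP) lies on the centre line of the jaws, within the pads' length; the fingertips stand 8 mm ahead of it and the grasp point (between the pads) lies 11 mm behind it (arm.tcp_to_tips is the z of the fingertips in the tool frame, in m); z points along the fingers, y is the line along which they close (so a half turn about z gives the same grasp; the last joint's range is limited). The gripper opens to 85 mm and grips with 20 to 120 N. Pads are 22 mm wide; open, the fingers measure 114 mm over their backs; the gripper's body (76 mm by 85 mm) begins 54 mm behind the grasp point. The pads swing forward as they close: fully open they stand 13 mm farther back than shut.
Start: joints at [1.174, 0.351, 1.652, -0, 1.139, -0.085], TCP at [0.169, 0.523, 0.239] pointing down, gripper open.
Joint ranges: [-2.75, 2.75], [-0.79, 2.1], [0.01, 2.65], [-1.57, 4.71], [0.07, 3.14], [-2.87, 2.87]. Speed limits (rad/s): [2.22, 2.22, 2.79, 3.14, 3.14, 3.14].

### API

Orientations are given as a unit quaternion [x, y, z, w].
In Python, from cell import arm gives the robot as it stands. The module is installed in compiled form; this text tells all that it offers.
- The arm moves only by the tool step_arm, never from a script. Its argument "motion" is a list of rows, each a list of 7 numbers: the shift along the world's x, y, z in mm, then the turn, a rotation vector about the world's x, y, z in rad, then the opening, from -1 (shut) to 1 (fully open). A call has 1 to 12 rows; each row shifts and turns the commanded pose from where the row before left it; what a row does not reach is not made up. A row lasts 1/10 s, in which the tool goes at most 50 mm and 8.59 degrees, less where a joint would pass 70% of its speed; a pose out of reach is approached as far as the arm can. A call is refused whole if a number of a shift passes 50 or a number of a turn 0.15, either way. A call with a gripper value outside its range is refused whole. The fingers move at their own pace and stop on an object; "newtons" is the grip in N (left out, the last holds). Time passes only in rows, so rows that do not move let the fingers close. It gives the time, the measured TCP pose, the force, the opening and the grip force at its end, in the units of the state.
- arm.state(): the state, without advancing time (a new reading comes with each control period).
- arm.read_camera(name): name is "scene" or "side" or "wrist"; returns the picture (420x560x3 uint8, blue, green, red); there is no depth.
- arm.calibration(name): a dict with "camera_matrix" (3x3 intrinsics, pixels), "k1" (the pictures are not rectified: a ray, as slopes to the right and down, at radius r is drawn at 1 + k1 r^2 times it, then the intrinsics apply), "extrinsics" (4x4, takes a point from camera to world coordinates). Camera axes: x right, y down, z forward; pixel columns grow to the right and rows downward; lengths in m; the calibration is good to about 2 mm. A picture is of the moment at which its call begins: read the wrist's pose just before it. calibration takes no time and is no camera call; for the wrist camera it gives the pose at the moment of the call.
- arm.close_job(): hands the job in; it is judged then, once.
Trained networks look in the newest picture that a camera, given by its name, has taken for a name from the list of things; names that differ only in an ending like _2 or _b are one class to them, and where a whole thing is asked for, a point or a joint stands for the part that bears it (a point fixed in the world has none). Each returns a list of dicts, best first, with "confidence" (0 to 1); they miss things now and then, are a little off and sometimes report something else, mostly with a low value. They report only what shows in the picture. A call takes as long as a camera call. They do not tell look-alikes from the thing itself.
- arm.spot_in(label, camera): "point" ([column, row] in pixels, amid what is visible of it).
- arm.silhouettes(label, camera): "mask" (420x560 bool, what is visible of it) and "point" ([column, row] in pixels, amid what is visible of it).
The state is a dict: "time_s": time; "joint_pos": joint angles; "qd": joint speeds; "joint_efforts": joint torques, N m; "tool_pos": TCP position; "eef_rot": TCP orientation; "ft_force": force on the tool from outside, world axes, zero at the start; "moment": the same for the moment, N m; "width": opening from 0.0 (shut) to 1.0 (fully open); "finger_force": force on a finger pad.
Only numpy, scipy, OpenCV 4.12 (cv2) and the standard library are available. Lean on these libraries where they do the work, as an engineer would, in place of code of your own. Each camera call takes 0.05 s, during which the arm holds its last target. There are 200 camera calls.

## Working session

There is one attempt and no reset: what is moved stays moved. The work goes in short steps, Python scripts to look and compute and a tool call to move; the robot and the scene stay as the last step left them, time stands still between calls to the robot, and variables do not carry over. Pictures are saved under pics/ and viewed, at most 13 in all, crops included, and the job is handed in when it is done.

Besides the shell and the picture viewer there is one more tool, called after "Call:" as a command line: name --pt "numbers of a row" for each row, then --argument value for the rest. step_arm: Moves the arm, as the interface text tells. Its arguments: {"type":"object","properties":{"motion":{"type":"array","items":{"type":"array","items":{"type":"number"}}},"newtons":{"type":"number"}},"required":["motion"]}

```bash
mkdir -p pics; cat > h.py <<'E'
import numpy as np, cv2
from cell import arm
def ray(cam,p,cal=None):
    c=cal or arm.calibration(cam); K=np.array(c["camera_matrix"]); T=np.array(c["extrinsics"]); k=c["k1"]
    d=np.array([(p[0]-K[0,2])/K[0,0],(p[1]-K[1,2])/K[1,1]]); s=d.copy()
    for _ in range(20): s=d/(1+k*(s@s))
    return T[:3,3],T[:3,:3]@np.array([s[0],s[1],1])
def at_z(cam,p,z,cal=None):
    o,d=ray(cam,p,cal); return o+d*(z-o[2])/d[2]
def proj(cam,P,cal=None):
    c=cal or arm.calibration(cam); K=np.array(c["camera_matrix"]); T=np.array(c["extrinsics"]); k=c["k1"]
    q=T[:3,:3].T@(np.array(P)-T[:3,3]); s=q[:2]/q[2]; s=s*(1+k*(s@s))
    return K[:2,:2]@s+K[:2,2]
def tri(c1,p1,c2,p2,cal1=None,cal2=None):
    o1,d1=ray(c1,p1,cal1);o2,d2=ray(c2,p2,cal2)
    A=np.stack([d1,-d2],1); t=np.linalg.lstsq(A,o2-o1,rcond=None)[0]
    a=o1+t[0]*d1;b=o2+t[1]*d2; return (a+b)/2,np.linalg.norm(a-b)
E
python3 - <<'E'
from h import *
for c in ["scene","side","wrist"]:
    im=arm.read_camera(c); cv2.imwrite(f"pics/{c}0.png",im)
    print(c,np.round(arm.calibration(c)["extrinsics"],3).tolist())
s=arm.state(); print(s["time_s"],s["tool_pos"],s["eef_rot"],s["width"])
for l in ["cover","cover_handle","hook_seat","hook_tip","stand","watch","watch_back","loupe","dispenser","ball_center","wrench","jar","small_watch"]:
    for c in ["scene","side"]:
        print(l,c,[(np.round(r["point"]).tolist(),round(r["confidence"],2)) for r in arm.spot_in(l,c)[:3]])
E
```

```text
scene [[-0.15, 0.836, -0.528, 1.011], [0.989, 0.127, -0.081, 0.083], [-0.001, -0.534, -0.845, 1.022], [0.0, 0.0, 0.0, 1.0]]
side [[0.998, -0.022, 0.05, 0.407], [-0.054, -0.542, 0.839, -1.013], [0.008, -0.84, -0.542, 0.829], [0.0, 0.0, 0.0, 1.0]]
wrist [[0.308, 0.918, 0.249, 0.106], [0.951, -0.297, -0.081, 0.544], [-0.0, 0.262, -0.965, 0.373], [0.0, 0.0, 0.0, 1.0]]
0.15 [0.16862479 0.52325912 0.23888375] [ 1.55276167e-01  9.87871004e-01 -4.27629413e-04 -9.07087150e-05] 1.0028571149942473
cover scene [([342.0, 250.0], 0.98), ([311.0, 327.0], 0.67), ([372.0, 181.0], 0.56)]
cover side [([367.0, 234.0], 0.72), ([208.0, 214.0], 0.57), ([290.0, 222.0], 0.56)]
cover_handle scene [([373.0, 182.0], 0.88), ([314.0, 329.0], 0.87), ([353.0, 317.0], 0.73)]
cover_handle side [([367.0, 229.0], 0.87), ([210.0, 212.0], 0.62), ([290.0, 223.0], 0.59)]
hook_seat scene [([250.0, 324.0], 0.83)]
hook_seat side [([384.0, 265.0], 0.93)]
hook_tip scene [([249.0, 328.0], 0.69)]
hook_tip side [([386.0, 265.0], 0.64), ([289.0, 222.0], 0.44)]
stand scene [([251.0, 325.0], 0.66)]
stand side [([386.0, 262.0], 0.92)]
watch scene [([200.0, 237.0], 0.18)]
watch side []
watch_back scene [([249.0, 328.0], 0.22)]
watch_back side []
loupe scene [([198.0, 263.0], 0.79), ([221.0, 223.0], 0.75), ([200.0, 237.0], 0.68)]
loupe side [([309.0, 321.0], 0.91), ([337.0, 315.0], 0.71), ([282.0, 307.0], 0.57)]
dispenser scene [([283.0, 231.0], 0.9)]
dispenser side [([286.0, 250.0], 0.78), ([386.0, 267.0], 0.44)]
ball_center scene [([354.0, 314.0], 0.84)]
ball_center side [([348.0, 210.0], 0.79)]
wrench scene [([170.0, 301.0], 0.74)]
wrench side [([388.0, 332.0], 0.64)]
jar scene [([401.0, 304.0], 0.92)]
jar side [([329.0, 192.0], 0.51)]
small_watch scene [([429.0, 271.0], 0.59)]
small_watch side [([293.0, 187.0], 0.44)]
```

View pics/scene0.png

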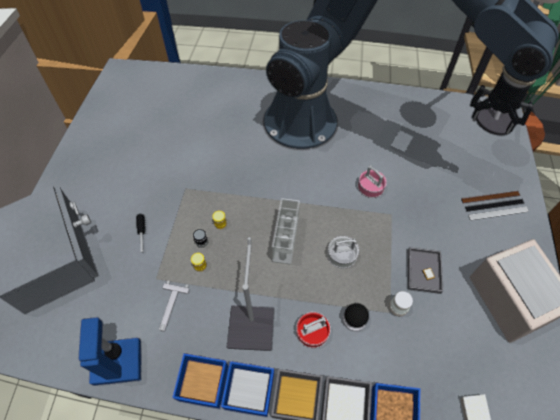

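View pics/side0.png

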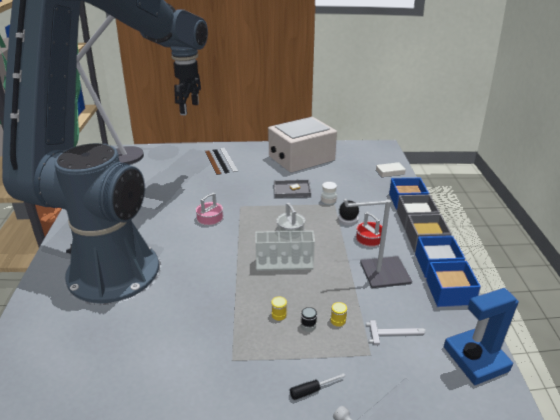

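The real cover is the clear one, at scene (342,250) and side (290,222). The black loupe is at scene (200,237) and side (309,317), between two yellow decoys. The stand's hook arm runs from scene (245,290) to about (248,240).

```bash
python3 - <<'E'
from h import *
def near(l,c,p):
    r=[m for m in arm.silhouettes(l,c) if np.linalg.norm(np.array(m["point"])-p)<25]
    return r[0]["mask"] if r else None
I={}
for l,ps,pd in [("cover",(342,250),(290,222)),("loupe",(200,237),(309,317)),("dispenser",(285,231),(286,250)),("stand",(250,325),(386,262)),("cover_handle",(345,246),(290,215))]:
    for c,p in (("scene",ps),("side",pd)):
        m=near(l,c,p)
        if m is None: print(l,c,None); continue
        np.save(f"m_{l}_{c}.npy",m)
        ys,xs=np.nonzero(m); print(l,c,m.sum(),xs.min(),xs.max(),ys.min(),ys.max(),xs.mean().round(1),ys.mean().round(1))
def P(c,p,z): return at_z(c,p,z).round(3)
print("cover",P("scene",(343,252),.02),P("side",(290,224),.02))
print("loupe",P("scene",(200,237),.022),P("side",(309,317),.022))
for l in ["hook_tip","hook_seat","cover_handle","stand"]:
  for c in ["scene","side"]:
    print(l,c,[(np.round(r["point"],1).tolist(),round(r["confidence"],2)) for r in arm.spot_in(l,c)])
for n,c,x0,x1,y0,y1 in [("s1","scene",150,400,170,370),("s2","side",220,440,170,345)]:
    pass
a=cv2.imread("pics/scene0.png")[180:360,180:380]; b=cv2.imread("pics/side0.png")[180:345,240:420]
A=cv2.resize(a,None,fx=3,fy=3,interpolation=cv2.INTER_CUBIC)
cv2.imwrite("pics/cs.png",A)
cv2.imwrite("pics/cd.png",cv2.resize(b,None,fx=3.6,fy=3.6,interpolation=cv2.INTER_CUBIC))
E
```

```text
cover scene 845 327 358 236 268 342.4 251.7
cover side 535 277 304 203 230 290.6 220.1
loupe scene None
loupe side 346 300 315 307 331 307.9 319.0
dispenser scene 1275 273 298 199 264 285.6 232.0
dispenser side 2261 255 313 230 271 284.4 250.2
stand scene None
stand side 1684 343 410 199 287 382.7 256.4
cover_handle scene 859 327 358 236 268 342.5 251.8
cover_handle side 545 277 305 204 231 290.7 220.5
cover [0.486 0.176 0.02 ] [0.481 0.175 0.02 ]
loupe [ 0.5   -0.215  0.022] [ 0.503 -0.207  0.022]
hook_tip scene [([249.0, 328.4], 0.69)]
hook_tip side [([385.5, 265.3], 0.64), ([289.3, 222.4], 0.44)]
hook_seat scene [([249.6, 323.7], 0.83)]
hook_seat side [([384.2, 265.4], 0.93)]
cover_handle scene [([373.3, 182.5], 0.88), ([314.4, 329.4], 0.87), ([353.1, 317.1], 0.73), ([339.9, 250.6], 0.66)]
cover_handle side [([367.3, 229.1], 0.87), ([209.6, 211.9], 0.62), ([290.4, 222.8], 0.59)]
stand scene [([250.7, 325.3], 0.66)]
stand side [([386.5, 262.2], 0.92)]
```

View pics/cs.png

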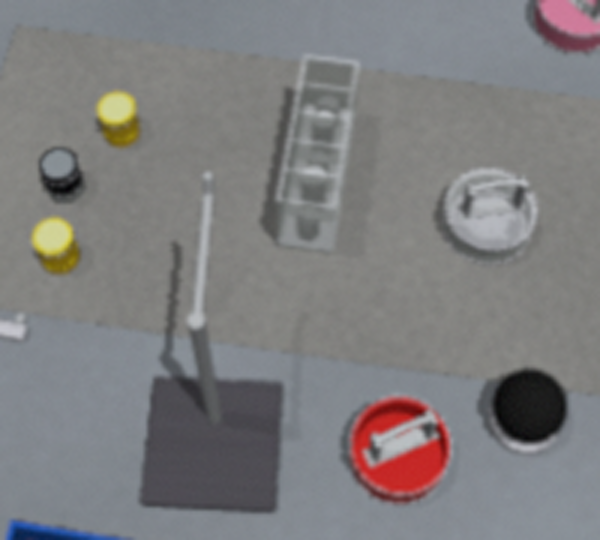

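View pics/cd.png

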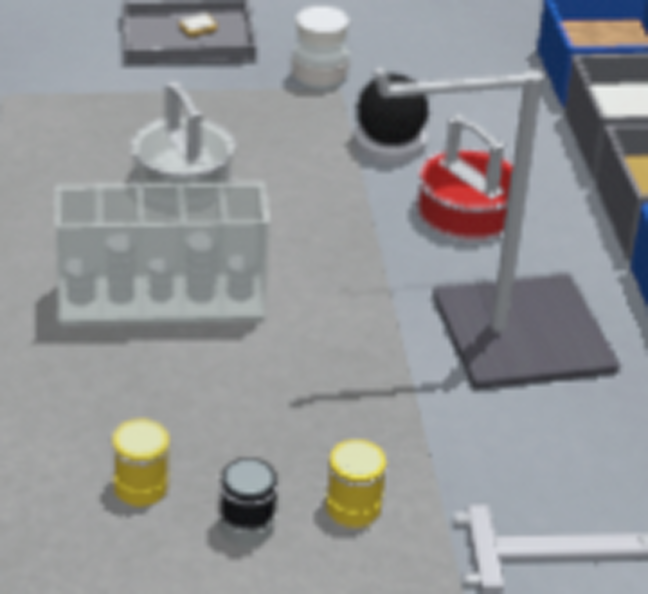

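```bash
python3 - <<'E'
from h import *
S=lambda x,y:(180+x/3,180+y/3); D=lambda x,y:(240+x/3.6,180+y/3.6)
for n,s,d in [("tip",(208,176),(381,72)),("elbow",(197,320),(535,76)),("foot",(216,420),(498,328)),
 ("barR",(470,187),(196,122)),("barL",(525,180),(172,87)),("loupe top",(60,159),(248,472)),
 ("dispA",(279,198),(56,188)),("corner",(304,57),(56,188)),("c2",(358,62),(64,186)),("c3 ",(337,207),(265,184)),("c4",(280,198),(266,223)),("c1",(304,57),(58,225))]:
    p,e=tri("scene",S(*s),"side",D(*d)); print(n,p.round(4),round(e,4))
for n,z,s,d in [("tip",.238,(208,176),(381,72)),("barR",.08,(470,187),(196,122)),("barL",.08,(525,180),(172,87)),("loupetop",.044,(60,159),(248,472)),("covertop",.034,(490,207),(184,147)),
 ("yel1",.044,(117,106),(141,440)),("yel2",.044,(53,238),(357,462)),("foot",0,(216,420),(498,328))]:
    print(n,at_z("scene",S(*s),z).round(4),at_z("side",D(*d),z).round(4))
E
```

```text
tip [ 0.5963 -0.0457  0.2338] 0.0007
elbow [ 0.7014 -0.0344  0.2215] 0.0014
foot [ 0.7018 -0.033   0.0052] 0.001
barR [0.4899 0.1522 0.0712] 0.0052
barL [0.4752 0.1996 0.0731] 0.0014
loupe top [ 0.5011 -0.2116  0.0458] 0.0018
dispA [0.4445 0.0083 0.0677] 0.1405
corner [ 0.3914 -0.0018  0.1111] 0.0181
c2 [0.3878 0.0417 0.0901] 0.0036
c3  [0.5335 0.0423 0.0871] 0.0039
c4 [ 0.5307 -0.0059  0.0865] 0.0014
c1 [ 0.3856 -0.0063  0.0885] 0.0018
tip [ 0.5981 -0.0449  0.238 ] [ 0.5952 -0.0529  0.238 ]
barR [0.4921 0.1526 0.08  ] [0.4909 0.1359 0.08  ]
barL [0.4783 0.199  0.08  ] [0.475  0.1877 0.08  ]
loupetop [ 0.4992 -0.2119  0.044 ] [ 0.502  -0.2105  0.044 ]
covertop [0.4842 0.1753 0.034 ] [0.4841 0.1701 0.034 ]
yel1 [ 0.4365 -0.1735  0.044 ] [ 0.4364 -0.1784  0.044 ]
yel2 [ 0.5768 -0.1984  0.044 ] [ 0.5714 -0.2051  0.044 ]
foot [ 0.7007 -0.0338  0.    ] [ 0.7032 -0.0265 -0.    ]
```

Call:
step_arm --pt "26 -29 0 0 0 -0.08" --pt "26 -29 0 0 0 -0.08" --pt "26 -29 0 0 0 -0.08" --pt "26 -29 0 0 0 -0.08" --pt "26 -29 0 0 0 -0.08" --pt "26 -29 0 0 0 -0.08" --pt "26 -29 0 0 0 -0.08" --pt "26 -29 0 0 0 -0.08" --pt "26 -29 0 0 0 -0.08" --pt "26 -29 0 0 0 -0.08" --pt "26 -29 0 0 0 -0.08" --pt "26 -29 0 0 0 -0.08"

```text
invalid input at $.motion[0]: expected 7 numbers
```

Call:
step_arm --pt "26 -29 0 0 0 -0.08 1" --pt "26 -29 0 0 0 -0.08 1" --pt "26 -29 0 0 0 -0.08 1" --pt "26 -29 0 0 0 -0.08 1" --pt "26 -29 0 0 0 -0.08 1" --pt "26 -29 0 0 0 -0.08 1" --pt "26 -29 0 0 0 -0.08 1" --pt "26 -29 0 0 0 -0.08 1" --pt "26 -29 0 0 0 -0.08 1" --pt "26 -29 0 0 0 -0.08 1" --pt "26 -29 0 0 0 -0.08 1" --pt "26 -29 0 0 0 -0.08 1"

```text
time_s: 3.55
tool_pos: [0.4816, 0.1741, 0.2394]
eef_rot: [0.595, 0.804, 0.0, 0.0]
ft_force: [0.5, 0.9, 0.3]
width: 0.999
finger_force: 0.0
```

```bash
python3 - <<'E'
from h import *
import pickle
arm.read_camera("side")
cal=arm.calibration("wrist"); im=arm.read_camera("wrist"); pickle.dump(cal,open("w1.pkl","wb"))
s=arm.state(); print(s["time_s"],s["tool_pos"],s["eef_rot"],s["qd"].round(3) if hasattr(s["qd"],"round") else s["qd"])
cv2.imwrite("pics/w1.png",cv2.resize(im,None,fx=1.4,fy=1.4,interpolation=cv2.INTER_CUBIC))
for n,P in dict(c=(.484,.174,.034),L=(.4765,.199,.08),R=(.491,.151,.08),base=(.484,.174,0)).items(): print(n,proj("wrist",P,cal)*1.4)
print(np.round(cal["extrinsics"],3))
E
```

```text
3.65 [0.48299034 0.17273107 0.23929082] [5.96312785e-01 8.02752009e-01 1.12421293e-04 5.12481814e-04] [ 0.069 -0.023  0.04   0.017  0.003 -0.011]
c [388.77399831 262.32885688]
L [388.68607698 238.13124129]
R [389.08548995 305.39556288]
base [388.74106066 255.54681188]
[[ 0.959  0.273  0.077  0.466]
 [ 0.284 -0.925 -0.251  0.234]
 [ 0.002  0.263 -0.965  0.373]
 [ 0.     0.     0.     1.   ]]
```

View pics/w1.png

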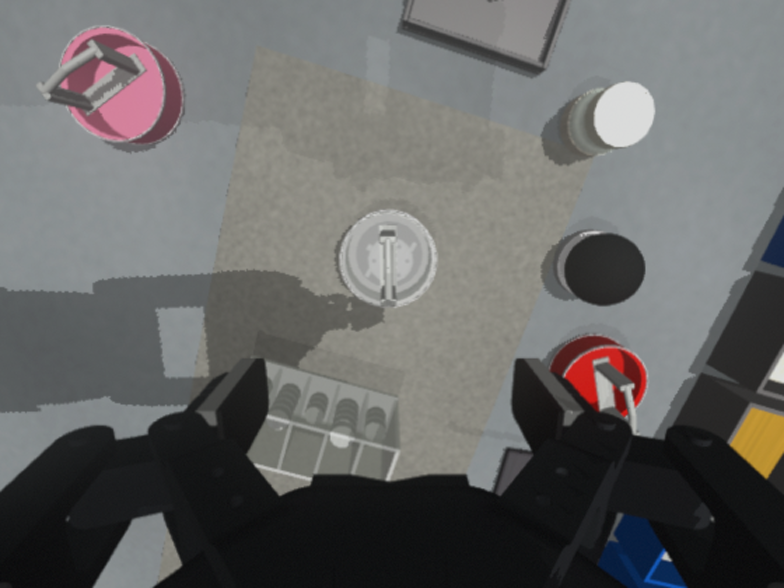

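The wrist view shows the clear cover at (388,258), with its handle bar running almost vertically from (387,231) to (389,302), matching the triangulated pose. I'll grip the +y upright so the middle of the opening stays free for the hook.

Call:
step_arm --pt "-8 30 0 0 0 0 1" --pt "0 0 -30 0 0 0 0.2" --pt "0 0 -35 0 0 0 0.2" --pt "0 0 -35 0 0 0 0.2" --pt "0 0 -35 0 0 0 0.2" --pt "0 0 -27 0 0 0 0.2" --pt "0 0 -20 0 0 0 0.2" --pt "0 0 0 0 0 0 0.2" --pt "0 0 0 0 0 0 0.2" --newtons 50

```text
time_s: 4.55
tool_pos: [0.4726, 0.2058, 0.0578]
eef_rot: [0.594, 0.805, -0.0, -0.0]
ft_force: [0.3, 0.1, 0.1]
width: 0.6
finger_force: 0.0
```

```bash
python3 - <<'E'
from h import *
s=arm.state(); print(s["tool_pos"],s["eef_rot"],s["width"])
im=arm.read_camera("wrist"); cv2.imwrite("pics/w2.png",im)
E
```

```text
[0.47262735 0.20584753 0.05777164] [ 5.93626711e-01  8.04740533e-01 -1.66129874e-05 -5.38310192e-05] 0.5998563873894566
```

View pics/w2.png

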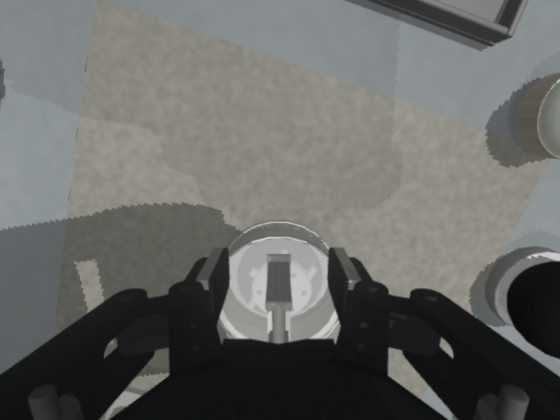

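```bash
python3 - <<'E'
from h import *
s=arm.state(); t=np.array(s["tool_pos"]); u=np.array([-.296,.955,0])
for r in (18.5,21,23.5,26,28.5,31):
  c=t-u*(r/1000)   # upright plane r mm inward of TCP => cover centre offset
for k in (-8,-5,-2.5,0,2.5,5):
  p=t+u*k/1000
  print(k,"z.078",proj("wrist",[p[0],p[1],.078]).round(1),"z.035",proj("wrist",[p[0],p[1],.035]).round(1))
E
```

```text
-8 z.078 [277.6 305.3] z.035 [277.6 263.4]
-5 z.078 [277.6 299.3] z.035 [277.6 258.7]
-2.5 z.078 [277.6 294.3] z.035 [277.6 254.7]
0 z.078 [277.6 289.2] z.035 [277.6 250.7]
2.5 z.078 [277.6 284.1] z.035 [277.6 246.7]
5 z.078 [277.5 278.9] z.035 [277.5 242.6]
```

The upright sits centred between the fingers, with its face from (279,254) to (279,304), a few mm inward of the pads' centre. I'll shift 4 mm and close.

Call:
step_arm --pt "1 -4 0 0 0 0 0.2" --pt "0 0 0 0 0 0 -1" --pt "0 0 0 0 0 0 -1" --pt "0 0 0 0 0 0 -1" --pt "0 0 0 0 0 0 -1" --pt "0 0 0 0 0 0 -1" --pt "0 0 0 0 0 0 -1" --pt "0 0 0 0 0 0 -1" --newtons 60

```text
time_s: 5.4
tool_pos: [0.4739, 0.2015, 0.0578]
eef_rot: [0.594, 0.805, 0.0, 0.0]
ft_force: [-1.6, -2.0, 6.5]
width: 0.123
finger_force: 58.5
```

Call:
step_arm --pt "0 0 4 0 0 0 -1" --pt "0 0 10 0 0 0 -1" --pt "0 0 20 0 0 0 -1" --pt "0 0 30 0 0 0 -1" --pt "0 0 35 0 0 0 -1" --pt "0 0 35 0 0 0 -1" --pt "0 0 25 0 0 0 -1" --pt "0 0 12.5 0 0 0 -1" --pt "0 0 0 0 0 0 -1"

```text
time_s: 6.3
tool_pos: [0.4741, 0.2016, 0.2302]
eef_rot: [0.594, 0.805, 0.001, 0.001]
ft_force: [-0.0, 0.4, -1.9]
width: 0.121
finger_force: 58.6
```

Call:
step_arm --pt "3 -8 0 0 0 -0.01 -1" --pt "6 -18 0 0 0 -0.02 -1" --pt "8 -25 0 0 0 -0.02 -1" --pt "9 -27 0 0 0 -0.02 -1" --pt "9 -27 0 0 0 -0.02 -1" --pt "9 -27 0 0 0 -0.02 -1" --pt "9 -27 0 0 0 -0.02 -1" --pt "8 -25 0 0 0 -0.02 -1" --pt "7 -20 0 0 0 -0.02 -1" --pt "5 -15 0 0 0 -0.017 -1" --pt "3 -7 0 0 0 0 -1" --pt "0 0 0 0 0 0 -1"

```text
time_s: 7.5
tool_pos: [0.5496, -0.0251, 0.2281]
eef_rot: [0.667, 0.745, -0.0, -0.0]
ft_force: [0.3, -0.6, -1.2]
width: 0.122
finger_force: 58.5
```

```bash
python3 - <<'E'
from h import *
s=arm.state(); print(s["time_s"],s["tool_pos"],s["eef_rot"],s["width"],s["ft_force"])
a=arm.read_camera("scene");b=arm.read_camera("side");cv2.imwrite("pics/s3.png",a);cv2.imwrite("pics/d3.png",b)
A=cv2.resize(a[190:330,200:300],None,fx=4,fy=4,interpolation=cv2.INTER_CUBIC)
B=cv2.resize(b[160:300,310:410],None,fx=4,fy=4,interpolation=cv2.INTER_CUBIC)
cv2.imwrite("pics/sd3.png",np.hstack([A,B]))
t=np.array(s["tool_pos"])
for c in("scene","side"): print(c,proj(c,t).round(1),proj(c,(.597,-.046,.238)).round(1))
E
```

```text
7.5 [ 0.54963006 -0.02506175  0.22805143] [ 6.66649589e-01  7.45371047e-01 -3.13994417e-04 -4.78833961e-04] 0.12202534469631035 [ 0.33266721 -0.58509876 -1.21211452]
scene [262.5 223. ] [248.9 238.1]
side [324.6 197.8] [346.2 198.4]
```

View pics/sd3.png

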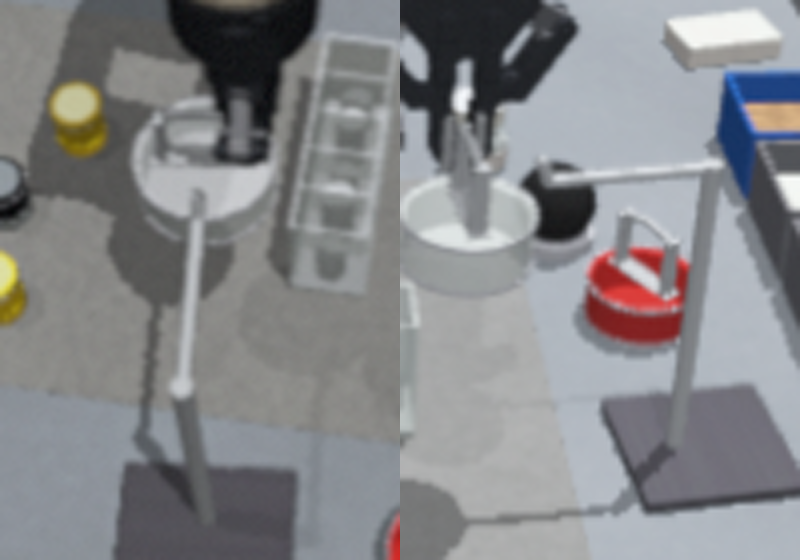

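The cover hangs level in the gripper. In the scene crop the hook arm (tip at (198,190), elbow at (182,385)) points at the middle of the handle opening, between x≈158 and 240. I'll advance along the hook.

Call:
step_arm --pt "5 0.6 1 0 0 0 -1" --pt "9 1 0 0 0 0 -1" --pt "10 1.1 0 0 0 0 -1" --pt "10 1.1 0 0 0 0 -1" --pt "10 1.1 0 0 0 0 -1" --pt "10 1.1 0 0 0 0 -1" --pt "10 1.1 0 0 0 0 -1" --pt "9 1.1 0 0 0 0 -1" --pt "8 1 0 0 0 0 -1" --pt "6.4 0.7 0 0 0 0 -1" --pt "0 0 0 0 0 0 -1"

```text
time_s: 8.7
tool_pos: [0.6377, -0.0145, 0.2296]
eef_rot: [0.666, 0.746, 0.0, 0.0]
ft_force: [-0.9, -0.2, -1.7]
width: 0.126
finger_force: 58.6
```

Call:
step_arm --pt "0 0 -4 0 0 0 -1" --pt "0 0 -5 0 0 0 -1" --pt "0 0 -5 0 0 0 -1" --pt "0 0 -4 0 0 0 -1" --pt "0 0 -2 0 0 0 -1" --pt "0 0 0 0 0 0 -1"

```text
time_s: 9.3
tool_pos: [0.6369, -0.0147, 0.2094]
eef_rot: [0.666, 0.746, -0.0, -0.0]
ft_force: [0.6, -0.3, -1.7]
width: 0.124
finger_force: 58.6
```

Down in 1 mm steps until contact.

Call:
step_arm --pt "0 0 -1 0 0 0 -1" --pt "0 0 -1 0 0 0 -1" --pt "0 0 -1 0 0 0 -1" --pt "0 0 0 0 0 0 -1"

```text
time_s: 9.7
tool_pos: [0.637, -0.0146, 0.2067]
eef_rot: [0.666, 0.746, -0.0, -0.0]
ft_force: [0.6, -0.2, -2.0]
width: 0.121
finger_force: 58.6
```

```bash
python3 - <<'E'
from h import *
s=arm.state(); print(s["time_s"],s["tool_pos"],s["width"],s["ft_force"],s["moment"])
a=arm.read_camera("scene");b=arm.read_camera("side")
A=cv2.resize(a[190:330,200:300],None,fx=4,fy=4,interpolation=cv2.INTER_CUBIC)
B=cv2.resize(b[160:300,310:410],None,fx=4,fy=4,interpolation=cv2.INTER_CUBIC)
cv2.imwrite("pics/sd4.png",np.hstack([A,B]))
E
```

```text
9.7 [ 0.63704696 -0.01463068  0.20667623] 0.12144917910059512 [ 0.57648076 -0.20910278 -2.0131979 ] [ 0.04507617  0.05273181 -0.00025502]
```

View pics/sd4.png

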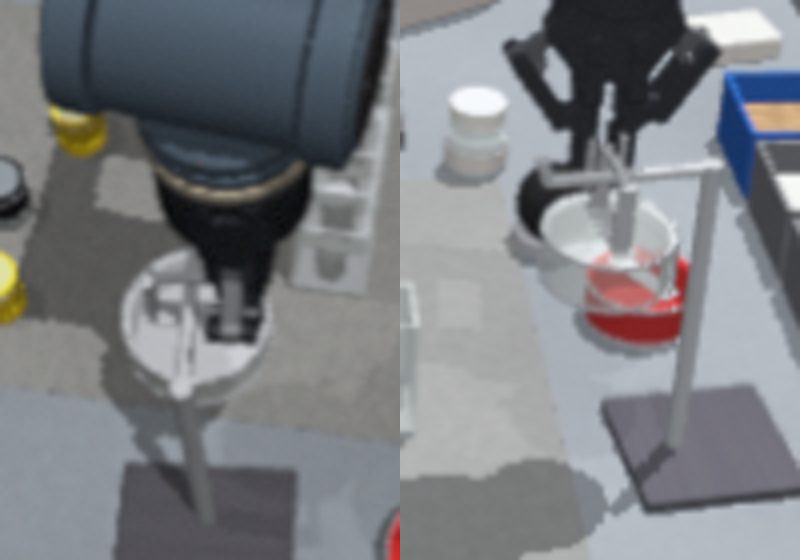

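The hook arm now passes through the handle opening, at (185,300) in the scene half and (610,175) in the side half. I'll keep lowering until the bar touches.

Call:
step_arm --pt "0 0 -1 0 0 0 -1" --pt "0 0 -0.7 0 0 0 -1" --pt "0 0 -0.5 0 0 0 -1" --pt "0 0 0 0 0 0 -1"

```text
time_s: 10.2
tool_pos: [0.6372, -0.0146, 0.2048]
eef_rot: [0.666, 0.746, 0.0, 0.0]
ft_force: [1.3, -0.6, 0.2]
width: 0.123
finger_force: 58.8
```

Call:
step_arm --pt "0 0 -0.4 0 0 0 -1" --pt "0 0 0 0 0 0 -1"

```text
time_s: 10.4
tool_pos: [0.6372, -0.0147, 0.2045]
eef_rot: [0.666, 0.746, 0.0, 0.0]
ft_force: [-0.9, 0.0, 2.5]
width: 0.119
finger_force: 59.0
```

Call:
step_arm --pt "0 0 0 0 0 0 -0.7" --pt "0 0 0 0 0 0 -0.6" --pt "0 0 0 0 0 0 -0.5" --pt "0 0 0 0 0 0 -0.3" --pt "0 0 0 0 0 0 -0.1" --pt "0 0 0 0 0 0 0.0" --pt "0 0 0 0 0 0 0.0" --newtons 20

```text
time_s: 11.1
tool_pos: [0.6371, -0.0146, 0.2042]
eef_rot: [0.666, 0.746, -0.0, 0.0]
ft_force: [0.2, 0.9, -0.0]
width: 0.502
finger_force: 0.0
```

Call:
step_arm --pt "0 0 5 0 0 0 0" --pt "0 0 10 0 0 0 0" --pt "0 0 15 0 0 0 0" --pt "0 0 20 0 0 0 0" --pt "0 0 30 0 0 0 0" --pt "0 0 25 0 0 0 0" --pt "-30 -10 15 0 0 0 1" --pt "-40 -25 0 0 0 0 1" --pt "-40 -40 0 0 0 0 1" --pt "-20 -45 0 0 0 0 1" --pt "-6 -45 0 0 0 0 1" --pt "0 -30 0 0 0 0 1"

```text
time_s: 12.3
tool_pos: [0.5047, -0.2074, 0.3262]
eef_rot: [0.667, 0.745, 0.0, 0.001]
ft_force: [0.9, 0.9, 0.1]
width: 1.0
finger_force: 0.0
```

```bash
python3 - <<'E'
from h import *
import pickle
b=arm.read_camera("side")
cal=arm.calibration("wrist"); w=arm.read_camera("wrist"); s=arm.state(); print(s["time_s"],s["tool_pos"],s["eef_rot"],s["qd"])
pickle.dump(cal,open("w5.pkl","wb"))
a=arm.read_camera("scene")
w4=cv2.resize(w,(480,360)); 
A=cv2.resize(a[190:330,200:300],(320,448)); B=cv2.resize(b[160:300,310:410],(257,360))
A=cv2.resize(A,(257,360))
cv2.imwrite("pics/m5.png",np.hstack([w4,B])); cv2.imwrite("pics/s5.png",a)
print([(np.round(r["point"],1).tolist(),round(r["confidence"],2)) for r in arm.silhouettes("loupe","wrist")])
print(proj("wrist",(.5005,-.2115,.044),cal), proj("wrist",(.5005,-.2115,.0),cal))
for l in ["watch","watch_back"]:
  for c in ["scene","side"]: print(l,c,[(np.round(r["point"],1).tolist(),round(r["confidence"],2),at_z(c,r["point"],.0225).round(4)) for r in arm.spot_in(l,c)])
E
```

```text
12.4 [ 0.50533446 -0.20813923  0.32555292] [ 6.67725335e-01  7.44407066e-01 -2.59903563e-05  9.98035915e-04] [ 6.46612013e-02 -1.38115075e-02  2.74861705e-02  1.76997317e-02
 -2.08344817e-05  5.24166181e-02]
[([325.2, 176.1], 0.97), ([233.0, 147.3], 0.87), ([273.8, 181.8], 0.85)]
[274.30466862 180.01891043] [274.59921603 175.54686887]
watch scene [([340.9, 250.7], 0.73, array([0.4842, 0.1702, 0.0225])), ([248.1, 323.3], 0.16, array([ 0.7173, -0.0392,  0.0225]))]
watch side [([290.2, 224.5], 0.41, array([0.4815, 0.1683, 0.0225]))]
watch_back scene [([342.2, 251.0], 0.67, array([0.4846, 0.1737, 0.0225]))]
watch_back side [([291.4, 224.3], 0.59, array([0.485 , 0.1692, 0.0225])), ([344.3, 210.7], 0.31, array([0.6497, 0.2356, 0.0225]))]
```

View pics/m5.png

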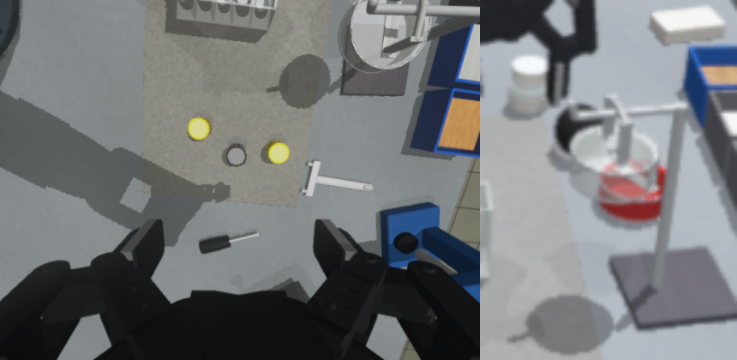

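The cover hangs freely on the hook (side half, around (615,160)). The black loupe is at (237,155) in the wrist half, between the yellow ones at (199,128) and (279,153). I'll turn the jaws so they close clear of both, and descend part way.

Call:
step_arm --pt "-1 0 -5 0 0 0.143 1" --pt "-1 -1 -10 0 0 0.143 1" --pt "-1 -1 -12 0 0 0.143 1" --pt "-1 -1 -12 0 0 0.143 1" --pt "0 0 -12 0 0 0.143 1" --pt "0 0 -12 0 0 0.143 1" --pt "0 0 -12 0 0 0.143 0.5" --pt "0 0 -12 0 0 0.143 0.5" --pt "0 0 -12 0 0 0.143 0.5" --pt "0 0 -6 0 0 0 0.5" --pt "0 0 0 0 0 0 0.5" --pt "0 0 0 0 0 0 0.5"

```text
time_s: 13.9
tool_pos: [0.502, -0.2078, 0.2197]
eef_rot: [0.087, 0.996, -0.0, 0.0]
ft_force: [-0.2, -0.2, 0.3]
width: 0.753
finger_force: 0.0
```

```bash
python3 - <<'E'
from h import *
import pickle
cal=arm.calibration("wrist"); w=arm.read_camera("wrist"); s=arm.state(); print(s["time_s"],s["tool_pos"],s["eef_rot"],s["width"],s["joint_pos"])
cv2.imwrite("pics/w6.png",w)
for r in arm.silhouettes("loupe","wrist"):
    m=r["mask"]; ys,xs=np.nonzero(m); b=w[m].mean(0).round()
    print(r["confidence"],np.round(r["point"],1),xs.min(),xs.max(),ys.min(),ys.max(),b,at_z("wrist",((xs.min()+xs.max()+1)/2,(ys.min()+ys.max()+1)/2),.03,cal).round(4))
for z in(0,.044): print(proj("wrist",(.5005,-.2115,z),cal))
E
```

```text
13.95 [ 0.50204742 -0.20789425  0.21982913] [ 8.69063109e-02  9.96216394e-01 -1.79082718e-04  3.97562475e-04] 0.7527496111198752 [-4.78261655e-01  3.59693638e-01  1.69061145e+00 -3.14466764e-05
  1.09041594e+00 -1.87501128e+00]
0.81 [293.6 246.8] 279 309 227 267 [ 98. 185. 190.] [ 0.5709 -0.2     0.03  ]
0.69 [299.3 128.1] 280 315 110 144 [128. 223. 223.] [ 0.4363 -0.1744  0.03  ]
0.61 [269.3 192. ] 255 288 174 211 [125. 128. 128.] [ 0.5014 -0.2145  0.03  ]
[274.7242274  186.90674022]
[274.28848006 194.31378085]
```

Call:
step_arm --pt "-1 -5 -30 0 0 0 0.5" --pt "0 0 -35 0 0 0 0.5" --pt "0 0 -35 0 0 0 0.5" --pt "0 0 -35 0 0 0 0.5" --pt "0 0 -30 0 0 0 0.5" --pt "0 0 -20 0 0 0 0.5" --pt "0 0 -12 0 0 0 0.5" --pt "0 0 -5 0 0 0 0.5" --pt "0 0 0 0 0 0 0.5" --pt "0 0 0 0 0 0 0.5"

```text
time_s: 15.0
tool_pos: [0.5013, -0.2133, 0.0182]
eef_rot: [0.086, 0.996, -0.0, 0.001]
ft_force: [-1.0, -0.2, -0.3]
width: 0.748
finger_force: 0.0
```

```bash
python3 - <<'E'
from h import *
w=arm.read_camera("wrist"); s=arm.state(); print(s["time_s"],s["tool_pos"],s["ft_force"])
cv2.imwrite("pics/w7.png",w)
for z in(0,.044): print(proj("wrist",(.501,-.213,z)),proj("wrist",(s["tool_pos"][0],s["tool_pos"][1],z)))
for r in arm.silhouettes("loupe","wrist"):
    m=r["mask"]; ys,xs=np.nonzero(m); print(r["confidence"],np.round(r["point"],1),xs.min(),xs.max(),ys.min(),ys.max(),w[m].mean(0).round())
E
```

```text
15.05 [ 0.50132547 -0.21326723  0.01821396] [-0.64002841 -0.51759137  0.21955585]
[278.30220966 253.03423564] [277.93258756 253.63974467]
[278.3800043  295.40222571] [277.88192311 296.18216099]
0.88 [319.3 333.9] 294 342 330 347 [ 13.  95. 113.]
0.79 [274.3 283. ] 234 318 225 332 [110. 111. 109.]
0.67 [349.5 114.5] 294 398 65 167 [134. 228. 233.]
```

View pics/w7.png

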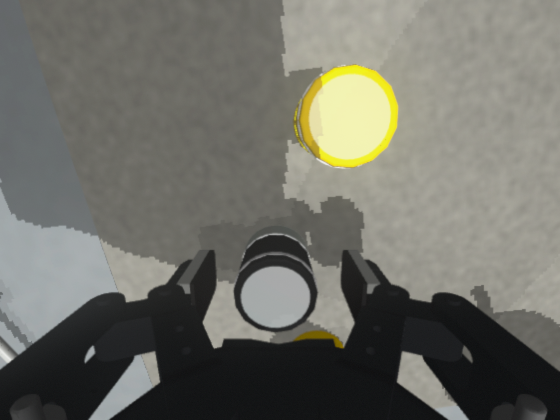

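The loupe top is centred between the pads at (276,297), and the yellow one ahead at (347,117) is well clear. I'll close.

Call:
step_arm --pt "0 0 0 0 0 0 -1" --pt "0 0 0 0 0 0 -1" --pt "0 0 0 0 0 0 -1" --pt "0 0 0 0 0 0 -1" --pt "0 0 0 0 0 0 -1" --newtons 40

```text
time_s: 15.6
tool_pos: [0.5009, -0.2131, 0.0178]
eef_rot: [0.086, 0.996, -0.0, 0.0]
ft_force: [-0.9, 0.2, 5.1]
width: 0.412
finger_force: 39.5
```

Call:
step_arm --pt "0 0 4 0 0 0 -1" --pt "0 0 10 0 0 0 -1" --pt "0 0 20 0 0 0 -1" --pt "0 0 30 0 0 0 -1" --pt "0 0 35 0 0 0 -1" --pt "0 0 35 0 0 0 -1" --pt "0 0 20 0 0 0 -1" --pt "0 0 8 0 0 0 -1" --pt "0 0 0 0 0 0 -1"

```text
time_s: 16.5
tool_pos: [0.5009, -0.2131, 0.1801]
eef_rot: [0.086, 0.996, -0.0, 0.001]
ft_force: [1.1, -0.6, -0.7]
width: 0.41
finger_force: 39.9
```

Call:
step_arm --pt "-3 8 0 0 0 0 -1" --pt "-6 18 0 0 0 0 -1" --pt "-7 27 0 0 0 0 -1" --pt "-7 32 0 0 0 0 -1" --pt "-7 35 0 0 0 0 -1" --pt "-6 35 0 0 0 0 -1" --pt "0 35 0 0 0 0 -1" --pt "0 35 0 0 0 0 -1" --pt "0 35 0 0 0 0 -1" --pt "0 35 0 0 0 0 -1" --pt "0 25 0 0 0 0 -1" --pt "3 18 0 0 0 0 -1"

```text
time_s: 17.7
tool_pos: [0.4662, 0.1268, 0.1778]
eef_rot: [0.085, 0.996, -0.0, -0.001]
ft_force: [0.5, -0.6, -0.9]
width: 0.405
finger_force: 40.0
```

Call:
step_arm --pt "5 18 0 0 0 0 -1" --pt "5 15 0 0 0 0 -1" --pt "4 11 0 0 0 0 -1" --pt "2 5 0 0 0 0 -1" --pt "0 0 0 0 0 0 -1" --pt "0 0 0 0 0 0 -1" --pt "0 0 0 0 0 0 -1"

```text
time_s: 18.4
tool_pos: [0.4836, 0.1735, 0.1792]
eef_rot: [0.086, 0.996, -0.0, -0.0]
ft_force: [-0.6, 0.6, 0.1]
width: 0.409
finger_force: 40.0
```

```bash
python3 - <<'E'
from h import *
import pickle
cal=arm.calibration("wrist"); w=arm.read_camera("wrist"); s=arm.state(); print(s["time_s"],s["tool_pos"],s["eef_rot"],s["width"],s["ft_force"],np.abs(s["qd"]).max())
cv2.imwrite("pics/w8.png",w); pickle.dump(cal,open("w8.pkl","wb"))
for l,z in (("watch",.02),("watch_back",.0225),("cushion",.008),("loupe",None)):
  for r in arm.silhouettes(l,"wrist"):
    m=r["mask"]; ys,xs=np.nonzero(m); c=((xs.min()+xs.max()+1)/2,(ys.min()+ys.max()+1)/2)
    print(l,round(r["confidence"],2),np.round(r["point"],1),xs.min(),xs.max(),ys.min(),ys.max(),z and (at_z("wrist",c,z,cal).round(4),at_z("wrist",r["point"],z,cal).round(4)))
E
```

```text
18.45 [0.48366928 0.17353109 0.17922735] [ 8.61182772e-02  9.96284920e-01 -2.88104205e-05 -1.73121169e-05] 0.4091243093029104 [ 0.53460672 -0.42170305 -0.64959038] 0.0027041141402506727
watch 0.91 [280.7 197.1] 256 302 177 218 (array([0.4833, 0.1752, 0.02  ]), array([0.4826, 0.1766, 0.02  ]))
watch_back 0.67 [277.6 200.2] 256 302 177 219 (array([0.4833, 0.1752, 0.0225]), array([0.4847, 0.173 , 0.0225]))
cushion 0.74 [288.7 183. ] 253 308 167 221 (array([0.4825, 0.177 , 0.008 ]), array([0.4717, 0.1871, 0.008 ]))
loupe 0.58 [275.8 284.1] 237 321 226 332 None
loupe 0.51 [  3.8 316.6] 0 10 305 328 None
```

View pics/w8.png

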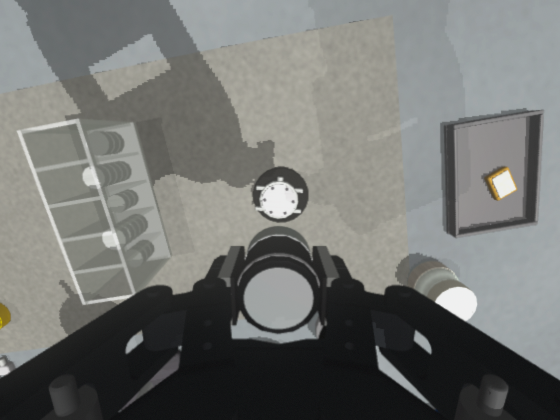

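The watch lies on its cushion, with its white caseback near (279,199). The loupe is held upright, its top centred near (279,297). I'll measure both more precisely.

```bash
python3 - <<'E'
from h import *
import pickle
cal=pickle.load(open("w8.pkl","rb")); w=cv2.imread("pics/w8.png"); g=cv2.cvtColor(w,cv2.COLOR_BGR2GRAY)
m=np.zeros_like(g); m[165:226,245:315]=g[165:226,245:315]>150
m=cv2.morphologyEx(m,cv2.MORPH_OPEN,np.ones((7,7),np.uint8)); m=cv2.morphologyEx(m,cv2.MORPH_CLOSE,np.ones((5,5),np.uint8))
def fit(m):
    cs,_=cv2.findContours(m,cv2.RETR_EXTERNAL,cv2.CHAIN_APPROX_NONE); c=max(cs,key=cv2.contourArea); return cv2.fitEllipse(cv2.convexHull(c))
e=fit(m); print("back",e,at_z("wrist",e[0],.0225,cal).round(4))
t=arm.state()["tool_pos"]
m=np.zeros_like(g); m[260:340,235:325]=g[260:340,235:325]>90
m=cv2.morphologyEx(m,cv2.MORPH_OPEN,np.ones((5,5),np.uint8))
e2=fit(m); z=t[2]-.0178+.044; print("lens",e2,at_z("wrist",e2[0],z,cal).round(4),t)
u=lambda r:at_z("wrist",r,.0225,cal)
print("diam back mm",np.linalg.norm(u((e[0][0]-e[1][0]/2,e[0][1]))-u((e[0][0]+e[1][0]/2,e[0][1])))*1e3)
E
```

```text
back ((270.2307434082031, 204.9182891845703), (39.57241439819336, 61.877647399902344), 61.273189544677734) [0.4883 0.1647 0.0225]
lens ((278.1064453125, 297.89434814453125), (61.88134765625, 69.6827163696289), 89.9566879272461) [0.4841 0.1735 0.2054] [0.48373173 0.17380874 0.17924981]
diam back mm 40.48097882639291
```

```bash
python3 - <<'E'
from h import *
import pickle
cal=pickle.load(open("w8.pkl","rb")); w=cv2.imread("pics/w8.png"); g=cv2.cvtColor(w,cv2.COLOR_BGR2GRAY)
for th in (185,200,215):
    m=np.zeros_like(g); m[170:226,250:310]=g[170:226,250:310]>th
    m=cv2.morphologyEx(m,cv2.MORPH_CLOSE,np.ones((5,5),np.uint8)); m=cv2.morphologyEx(m,cv2.MORPH_OPEN,np.ones((11,11),np.uint8))
    cs,_=cv2.findContours(m,cv2.RETR_EXTERNAL,cv2.CHAIN_APPROX_NONE); c=max(cs,key=cv2.contourArea); e=cv2.fitEllipse(c)
    print(th,np.round(e[0],1),np.round(e[1],1),at_z("wrist",e[0],.0225,cal).round(4))
K=np.array(cal["camera_matrix"]); print("expected diam px", .034*K[0,0]/.293, K[0,0])
for c in[(0.484,0.174),(0.4835,0.1755)]: print(proj("wrist",(*c,.0225),cal))
E
```

```text
185 [278.6 199.8] [35.2 38. ] [0.4844 0.1741 0.0225]
200 [278.7 199.5] [34.4 37. ] [0.4842 0.1742 0.0225]
215 [279.  199.5] [33.9 35. ] [0.4843 0.1745 0.0225]
expected diam px 33.942636056355965 292.5056577797734
[278.48536622 199.36568385]
[279.85358725 198.64463818]
```

Call:
step_arm --pt "0.2 0.7 -10 0 0 0 -1" --pt "0 0 -20 0 0 0 -1" --pt "0 0 -25 0 0 0 -1" --pt "0 0 -25 0 0 0 -1" --pt "0 0 -20 0 0 0 -1" --pt "0 0 -12 0 0 0 -1" --pt "0 0 -8 0 0 0 -1" --pt "0 0 -5 0 0 0 -1" --pt "0 0 0 0 0 0 -1" --pt "0 0 0 0 0 0 -1"

```text
time_s: 19.65
tool_pos: [0.4843, 0.1748, 0.0547]
eef_rot: [0.086, 0.996, 0.0, 0.0]
ft_force: [-0.4, 0.0, -1.0]
width: 0.407
finger_force: 40.0
```

```bash
python3 - <<'E'
from h import *
for c in ["side","wrist","scene"]: globals()[c]=arm.read_camera(c)
s=arm.state(); print(s["time_s"],s["tool_pos"],s["eef_rot"],s["ft_force"],s["finger_force"],np.abs(s["qd"]).max())
B=cv2.resize(side[180:290,240:420],(720,440),interpolation=cv2.INTER_CUBIC)
W=cv2.resize(wrist[200:350,200:360],(0,0),fx=1,fy=1)
B[:150,560:720]=W
cv2.imwrite("pics/f9.png",B)
E
```

```text
19.8 [0.48426382 0.17481455 0.0547578 ] [8.57975692e-02 9.96312450e-01 1.80031418e-04 4.96453684e-04] [-0.44851831 -0.21792277 -0.71628791] 39.99301169067621 0.002353190880221266
```

View pics/f9.png

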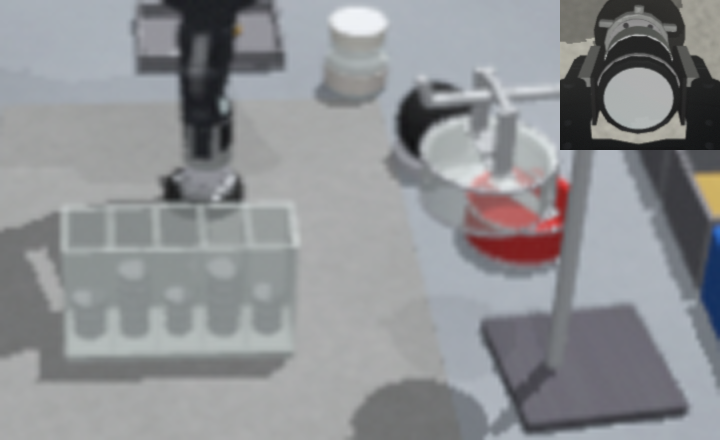

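The cover hangs still on the hook and the loupe is upright above the watch, about 14 mm clear. I'll lower it the last 4 mm, let it settle and hand in.

Call:
step_arm --pt "0 -0.4 -2 0 0 0 -1" --pt "0 0 -1.5 0 0 0 -1" --pt "0 0 -0.7 0 0 0 -1" --pt "0 0 0 0 0 0 -1" --pt "0 0 0 0 0 0 -1" --pt "0 0 0 0 0 0 -1" --pt "0 0 0 0 0 0 -1"

```text
time_s: 20.5
tool_pos: [0.4839, 0.1743, 0.05]
eef_rot: [0.086, 0.996, -0.0, 0.0]
ft_force: [0.5, -0.8, 0.2]
width: 0.41
finger_force: 40.0
```

```bash
python3 - <<'E'
from h import *
s=arm.state(); print(s["tool_pos"],np.abs(s["qd"]).max(),s["ft_force"])
if abs(s["tool_pos"][2]-.0505)<.002: print(arm.close_job())
E
```

```text
[0.4839455 0.1743258 0.0500229] 0.001475266843347812 [ 0.49052624 -0.81176974  0.21094583]
the job is handed in; nothing more can be done
None
```

The job is handed in at about 20.5 s: the cover hangs on the hook, released, and the loupe, carried over the dispenser, is held upright and still about 1 cm above the centre of the caseback.

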